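# Lift the tote tray out of the tool box and hold it level

## Robot

A 6-joint arm with a two-finger parallel gripper is mounted at the origin on the work surface. World frame = base frame: x ahead of the robot, y to its left, z up, the work surface at z = 0. Lengths are in mm, angles in rad, forces in N, time in s.
With the tool pointing down it reaches from about 350 to 975 mm from the base axis. Payload 7.1 kg.
Tool frame: the origin (TCP) lies midway between the tips of the shut fingers; the grasp point (between the pads) lies 19 mm behind it; z points along the fingers, y is the line along which they close (so a half turn about z gives the same grasp; the last joint's range is limited). The gripper opens to 88 mm and grips with 3 to 60 N. Pads are 20 mm wide; open, the fingers measure 115 mm over their backs; the gripper's body (75 mm by 178 mm) begins 61 mm behind the grasp point.
Start: joints at [-1.197, 0.423, 1.63, -0, 1.089, -0.019], TCP at [239.251, -577.377, 222.675] pointing down, gripper open.
Joint ranges: [-3, 3], [-0.9, 2.11], [0.09, 2.58], [-1.31, 4.45], [0.11, 2.69], [-2.54, 2.54]. Speed limits (rad/s): [2.39, 2.39, 3.01, 3.14, 3.14, 3.14].

## Interface

Orientations are given as [roll, pitch, yaw] about the fixed x, y, z axes, in that order (R = Rz(yaw) Ry(pitch) Rx(roll)).
In Python, from rig import ctrl gives the robot as it stands. The module is installed in compiled form; this text tells all that it offers. Calls block until the motion is done:
- ctrl.movep(position, orientation): joint-space move of the TCP to a pose.
- ctrl.move_straight(position, ori=None, feed=150): straight line of the TCP; ori=None keeps the orientation; feed is the mean speed in mm/s.
- ctrl.movej(angles): joint-space move.
- ctrl.set_gripper(opening, f_grip=None): opening from 0.0 (shut) to 1.0 (fully open); f_grip is the grip in N (None keeps the last); returns when the fingers have stopped.
- ctrl.dwell(seconds).
- ctrl.inverse_kinematics(position, orientation): joint angles nearest the present ones, or None.
- ctrl.get_image(name): name is "scene" or "top" or "wrist"; returns a dict with "image" (480x640x3 uint8, red, green, blue), "mtx" (3x3 intrinsics, pixels), "rvec" (rotation vector, rad) and "tvec" (3), from world to camera coordinates, as OpenCV has them. Camera axes: x right, y down, z forward; pixel columns grow to the right and rows downward; lengths in mm; the calibration is good to about 2 mm. The wrist camera is an equidistant fisheye: a pixel r from the principal point sees the ray r / f radians off the axis. A picture is of the moment at which its call begins. There is no depth.
A pose or a line that the arm cannot do raises ctrl.Unreachable and nothing moves.
- ctrl.finish_job(): hands the job in; it is judged then, once.
Readings, each from a call of its own:
- ctrl.current_t(): time.
- ctrl.current_joint_pos(): joint angles.
- ctrl.current_dq(): joint speeds.
- ctrl.current_joint_efforts(): joint torques, N m.
- ctrl.current_eef_pos(): TCP position.
- ctrl.current_tcp_rot(): TCP orientation.
- ctrl.current_force(): force on the tool from outside, world axes, zero at the start.
- ctrl.current_wrist_torque(): the same for the moment, N m.
- ctrl.current_grip_width(): opening from 0.0 (shut) to 1.0 (fully open).
- ctrl.current_finger_force(): force on a finger pad.
Only numpy, scipy, OpenCV 4.12 (cv2) and the standard library are available. Lean on these libraries where they do the work, as an engineer would, in place of code of your own. Each camera call takes 0.05 s, during which the arm holds its last target. There are 200 camera calls.

## Task

A work lamp has been left standing in one end of the open tool box's lift-out tray, where its weight would make the tray hang crooked: lift the lamp out by its handle and stand it gently on a free spot of the bench close beside the box. Then lift the tray by its handle straight up out of the box, with the nuts and socket in it, and hold it level and still over the box, its underside about a hand's breadth (80 to 100 mm) above the box's rim, so that I can reach in under it; finish while still holding it there. Keep everything in the tray and leave the other things on the bench where they are.

Things in the scene. Friction and masses are not known exactly. Their poses are not given: they have to be found in the camera images.
- box: Open green sheet-steel tool box, fixed, 190 (x) x 360 (y) x 125 mm high, walls 6 mm. Origin: centre of its underside, z up, y along its length, latches at -x, hinges at +x. Rim 125 mm above the origin. The lid is thrown back and slopes from the rim at +x down to the bench, to 270 mm from the origin. Ledges at both ends inside, 75 mm up, carry the tray.
- tray: Loose bare-steel lift-out tray on the box's ledges, 0.4 to 0.55 kg, 168 (x) x 336 (y) mm, walls 45 mm high, 4 mm thick, floor 4 mm. Origin: centre of its underside, z up, y along its length. About 5 mm play in the box all round, its rim 5 mm below the box's. Dividers at y = +60 and -60 mm make a middle and two end compartments; its handle stands over the middle.
- tray_grip (a point): Middle of the tray's handle grip, 100 mm above the tray's origin: a straight black bar along the tray's y, 20 mm wide (x), 16 mm high, 122 mm long, carried by a 3 mm strap (22 mm wide in x) at either end, free below. Grip it across, fingers closing along the tray's x.
- lamp: Loose cordless work lamp (lantern), upright in one of the tray's end compartments at the start (either end), 0.25 to 0.5 kg: round black base 72 mm across, white diffuser, black cap 72 mm across with top 102 mm above the origin, arch handle above; 143 mm high in all. Origin: centre of its underside, z up; it stands on the tray's floor, 4 mm above the tray's origin.
- lamp_grip (a point): Middle of the lamp's handle bar, 136 mm above the lamp's origin on its axis: a straight bar along the lamp's y, 16 mm wide (x), 14 mm high, 56 mm free between its two legs, 27 mm free below it. Grip it across, fingers closing along the lamp's x.
- nut_a: Large loose steel hexagon nut, 30 mm across flats, 14 mm high, lying in the middle compartment of the tray; origin at the centre of its underside.
- nut_b: A second nut of the same size, also in the middle compartment.
- socket: Steel wrench socket standing in the other end compartment from the lamp, 30 mm across, 34 mm high; origin at the centre of its underside.
- tin: Bystander: closed paint tin, 104 mm across, 118 mm high, wire bail folded down (reaching 70 mm from the axis); origin at the centre of its underside.
- plane: Bystander: small block plane, 150 mm long (x), 48 mm wide, 62 mm high; origin at the centre of its underside.
- tape: Bystander: tape measure, 80 x 40 x 64 mm high; origin at the centre of its underside.
- screwdriver: Bystander: screwdriver lying along its x, 200 mm long, about 30 mm thick; origin under its middle.
- glue: Bystander: glue bottle, 60 mm across, 170 mm high; origin at the centre of its underside.
There are look-alikes about, which are no part of the job. Leave any blue look-alike of the lamp alone.

How it is judged:
By the outcome, as a careful person would: the job done as asked, in the order asked, and still so for the second after the job is handed in, while the arm keeps its last pose, push and grip.
It also fails if it takes over 56 s, if anything falls off the work surface, if the arm or the gripper's body presses on something with over 40 N, if the wrist force passes 120 N, or if a joint passes its speed limit or range.

## Working session

There is one attempt and no reset: what is moved stays moved. The work goes in short steps, each a Python script; the robot and the scene stay as the last script left them, time stands still between calls to the robot, and variables do not carry over. Pictures are saved under pics/ and viewed, at most 10 in all, crops included, and the job is handed in when it is done.

```bash
mkdir -p pics; cat > h.py <<'E'
import numpy as np, cv2
from rig import ctrl
def grab(n):
    d=ctrl.get_image(n); np.savez(f'{n}.npz',**d); return d
def load(n): return dict(np.load(f'{n}.npz'))
def ray(d,u,v):
    K=np.array(d['mtx'],float);R=cv2.Rodrigues(np.array(d['rvec'],float))[0];t=np.array(d['tvec'],float).ravel()
    r=np.array([(u-K[0,2])/K[0,0],(v-K[1,2])/K[1,1],1.]); return -R.T@t,R.T@(r/np.linalg.norm(r))
def plane(d,u,v,z):
    c,r=ray(d,u,v); return c+r*(z-c[2])/r[2]
def tri(a,pa,b,pb):
    c1,r1=ray(a,*pa);c2,r2=ray(b,*pb)
    s=np.linalg.lstsq(np.c_[r1,-r2],c2-c1,rcond=None)[0]
    p,q=c1+s[0]*r1,c2+s[1]*r2; return (p+q)/2,np.linalg.norm(p-q)
def proj(d,P):
    return cv2.projectPoints(np.array(P,float).reshape(-1,3),np.array(d['rvec'],float),np.array(d['tvec'],float),np.array(d['mtx'],float),None)[0].reshape(-1,2)
def save(im,n): cv2.imwrite(f'pics/{n}.png',cv2.cvtColor(np.ascontiguousarray(im),cv2.COLOR_RGB2BGR))
E
python3 - <<'E'
from h import *
for n in('scene','top'):
    d=grab(n); save(d['image'],n); print(n,ray(d,320,240))
E
```

```text
scene (array([1432.52072783,  159.92047487, 1372.92060781]), array([-0.61751827, -0.10128405, -0.78000816]))
top (array([ 355.46708728,   -6.76002411, 1363.43029036]), array([ 1.13757667e-01,  5.68962384e-04, -9.93508364e-01]))
```

View pics/scene.png

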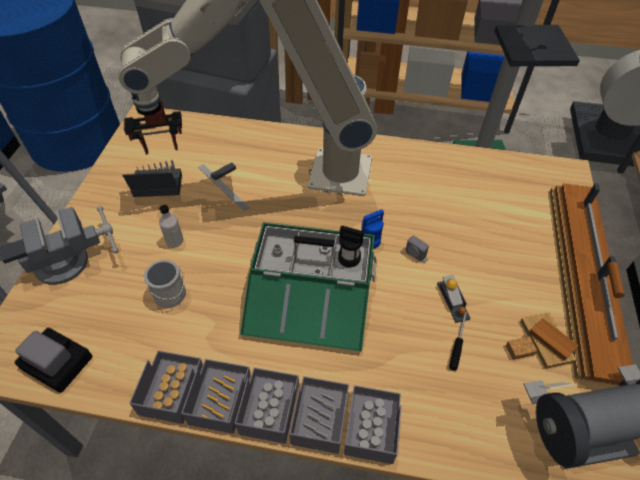

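View pics/top.png

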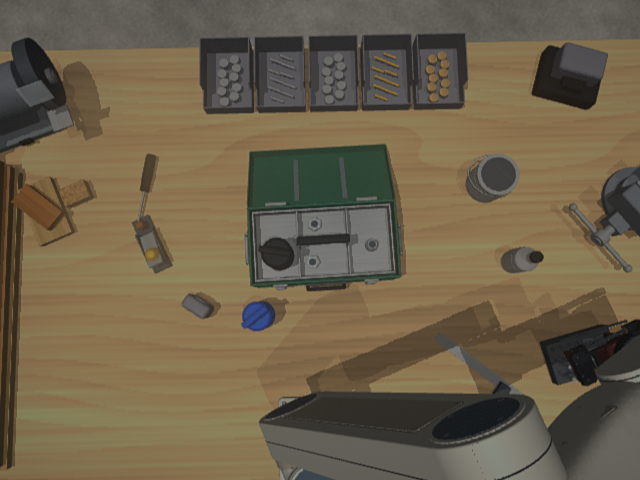

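The top view shows the tool box at about (325,247), with the lid folded away towards +x. Two things look like the lamp: the black one in the tray's +y end (top (277,253), scene (349,246)) and a blue one on the bench (top (258,316), scene (372,228)). The black one in the tray fits the description. I'll confirm it in an enlarged crop.

```bash
python3 - <<'E'
from h import *
t=load('top');s=load('scene')
a=cv2.resize(t['image'][195:345,235:415],None,fx=4,fy=4,interpolation=cv2.INTER_CUBIC)
b=cv2.resize(s['image'][200:300,240:400],None,fx=5,fy=5,interpolation=cv2.INTER_CUBIC)
save(a,'ctop');save(b,'cscene')
E
```

```text
(no output)
```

View pics/ctop.png

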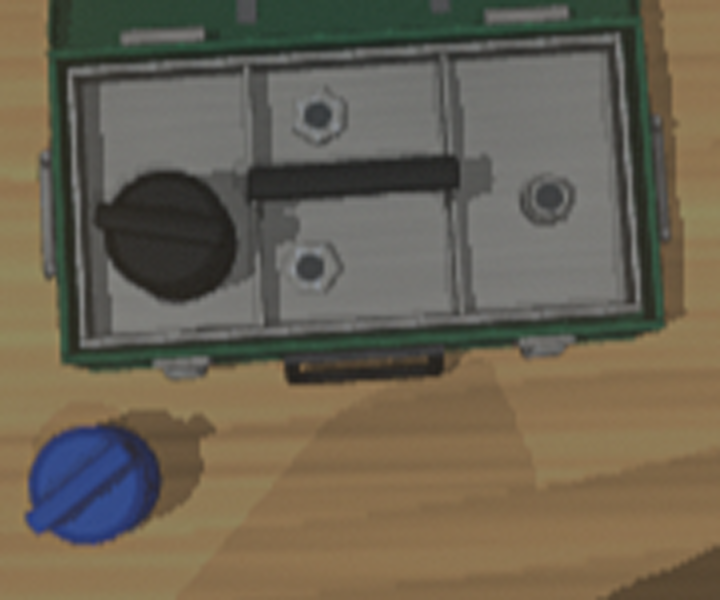

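View pics/cscene.png

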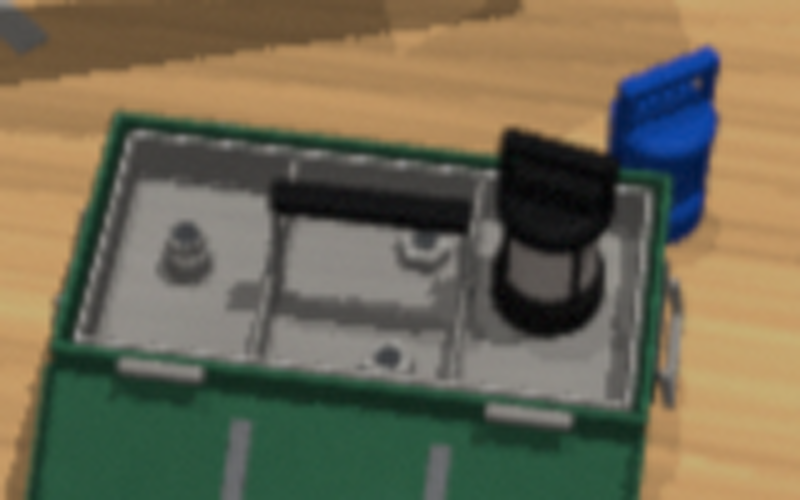

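The crops confirm it. The black lamp (white diffuser, black base and cap) stands in the tray's +y end, with its handle bar at crop (97,217)–(222,237). The tray grip runs (250,185)–(458,172), with the nuts in the middle and the socket at the -y end.

```bash
python3 - <<'E'
from h import *
np.set_printoptions(precision=1,suppress=True)
t=load('top');s=load('scene')
T=lambda u,v:(u/4+235-.4,v/4+195-.4); S=lambda u,v:(u/5+240-.4,v/5+200-.4)
print('tray grip',tri(t,T(354,176),s,S(374,200)))
print('ends',tri(t,T(249,184),s,S(475,211)),tri(t,T(458,170),s,S(273,190)))
print('lamp cap L/handle',tri(t,T(100,215),s,S(612,160)))
print('lamp handle plane',plane(t,*T(100,217),222),plane(t,*T(222,238),222),'cap',plane(t,*T(172,237),181))
for n,p in dict(a=(53,60),b=(640,25),c=(663,328),d=(68,365)).items(): print('rim',n,plane(t,*T(*p),125))
print('rim tri',tri(t,T(663,328),s,S(117,117)),tri(t,T(68,365),s,S(668,178)))
for n,p,z in(('tape',(198,305),64),('plane',(152,245),50),('blue',(258,316),102),('tin',(497,175),118),('glue',(535,257),170),('sdr',(142,205),15)): print(n,plane(t,*p,z))
print(ctrl.current_tcp_rot(),ctrl.current_t())
E
```

```text
tray grip (array([493.3, -12.1, 184.5]), np.float64(2.2081913970238505))
ends (array([490.2,  48. , 183.9]), np.float64(2.639534723189281)) (array([495.7, -72.3, 183. ]), np.float64(0.7574160842659723))
lamp cap L/handle (array([470.6, 126.1, 225.3]), np.float64(1.2811278405835234))
lamp handle plane [469.7 127.2 222. ] [456.5  60.3 222. ] cap [461.4  91.2 181. ]
rim a [574.9 165.8 125. ]
rim b [ 588.2 -188.4  125. ]
rim c [ 405.2 -195.   125. ]
rim d [391.8 158.4 125. ]
rim tri (array([ 405.4, -195.5,  120.1]), np.float64(0.5380197286455197)) (array([391.9, 158.9, 121.6]), np.float64(0.10390399487211963))
tape [349.6 299.4  64. ]
plane [503.1 419.1  50. ]
blue [320.1 146.8 102. ]
tin [ 647.9 -442.5  118. ]
glue [ 441.  -500.6  170. ]
sdr [613.  457.7  15. ]
[-3.1 -0.   0.4] 0.1
```

The heights check out: grip top 184.5 (expected 183), lamp handle top 225 (222), rim 121 (125). The sizes and reach also fit. Next I refine with the wrist camera from two places above.

```bash
cat >> h.py <<'E'
PI=np.pi
def wray(d,u,v):
    K=np.array(d['mtx'],float);R=cv2.Rodrigues(np.array(d['rvec'],float))[0];t=np.array(d['tvec'],float).ravel()
    q=cv2.fisheye.undistortPoints(np.array([[[u,v]]],float),K,np.zeros(4))[0,0]
    r=np.array([*q,1.]); return -R.T@t,R.T@(r/np.linalg.norm(r))
def wplane(d,u,v,z):
    c,r=wray(d,u,v); return c+r*(z-c[2])/r[2]
def wtri(a,pa,b,pb):
    c1,r1=wray(a,*pa);c2,r2=wray(b,*pb)
    s=np.linalg.lstsq(np.c_[r1,-r2],c2-c1,rcond=None)[0]
    p,q=c1+s[0]*r1,c2+s[1]*r2; return (p+q)/2,np.linalg.norm(p-q)
E
python3 - <<'E'
from h import *
ctrl.move_straight([239,-577,360],feed=250)
ctrl.movep([490,-12,370],[PI,0,PI/2])
d=ctrl.get_image('wrist');np.savez('w1.npz',**d)
ctrl.movep([465,90,370],[PI,0,PI/2-.195])
e=ctrl.get_image('wrist');np.savez('w2.npz',**e)
print(ctrl.current_t(),ctrl.current_eef_pos(),ctrl.current_tcp_rot(),wray(d,320,240),wray(e,320,240),d['mtx'])
save(cv2.resize(np.hstack([d['image'],e['image']]),(800,300),interpolation=cv2.INTER_AREA),'w')
E
```

```text
3.6083 [465.26186595  89.50809401 370.03664184] [3.14128774e+00 3.23770851e-04 1.37639275e+00] (array([491.12767192,  56.13813982, 531.26264123]), array([ 0.00898887, -0.27956969, -0.96008332])) (array([479.35303381, 157.5752977 , 531.36694396]), array([-0.04437298, -0.27648721, -0.95999264])) [[371.64829954   0.         316.18966877]
 [  0.         371.64829954 230.91555842]
 [  0.           0.           1.        ]]
```

View pics/w.png

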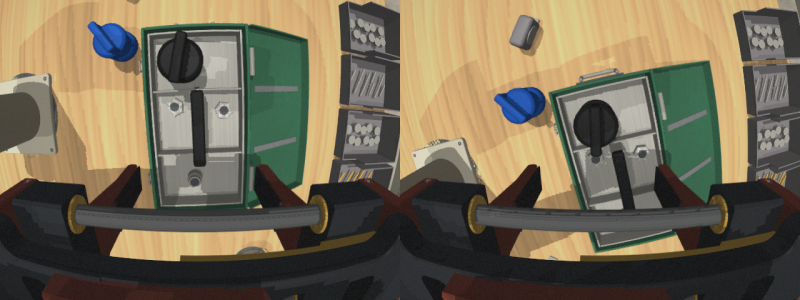

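The wrist views show the lamp at (181,57) and the tray grip at (198,128) on the left, and the lamp at (596,128) and the grip at (620,180) on the right. I'll enlarge them once for exact edges.

```bash
python3 - <<'E'
from h import *
d=np.load('w1.npz')['image'];e=np.load('w2.npz')['image']
a=d[40:280,240:360]; b=e[150:350,260:380]
def g(x):return (255*(x/255.)**.5).astype(np.uint8)
A=cv2.resize(g(a),(300,600),interpolation=cv2.INTER_CUBIC)
B=cv2.resize(g(b),(360,600),interpolation=cv2.INTER_CUBIC)
save(np.hstack([A,B]),'wc')
E
```

```text
(no output)
```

View pics/wc.png

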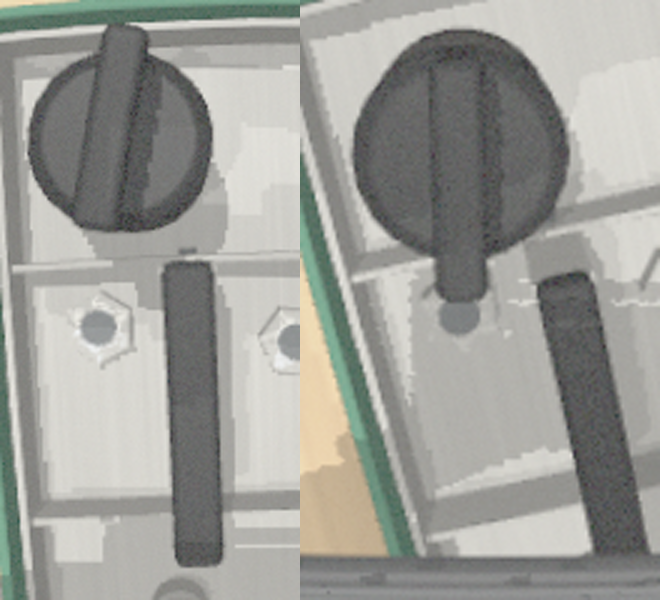

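```bash
python3 - <<'E'
from h import *
np.set_printoptions(precision=1,suppress=True)
d=dict(np.load('w1.npz'));e=dict(np.load('w2.npz'))
A=lambda u,v:(u/2.5+240-.3,v/2.5+40-.3); B=lambda u,v:((u-300)/3+260-.3,v/3+150-.3)
pts=dict(lfar=((126,27),(457,58)),lnear=((96,223),(461,297)),tfar=((187,262),(566,284)))
for n,(a,b) in pts.items(): print(n,wtri(d,A(*a),e,B(*b)))
f,n=wplane(d,*A(126,27),222),wplane(d,*A(97,222),222);f2,n2=wplane(e,*B(457,58),222),wplane(e,*B(461,297),222)
print('lamp',f,n,(f+n)/2,f2,n2,(f2+n2)/2)
for a,b in((f,n),(f2,n2)): print('yaw',np.arctan2(-(a-b)[0],(a-b)[1]))
f,n=wplane(d,*A(187,263),183),wplane(d,*A(199,565),183)
print('tray',f,n,(f+n)/2,'yaw',np.arctan2(-(f-n)[0],(f-n)[1]))
print('capcentre',wplane(d,*A(121,142),181),wplane(e,*B(461,143),181))
print(proj(load('scene'),[[463,93,215]]))
E
```

```text
lfar (array([469.5, 129.4, 215. ]), np.float64(1.0723512508317485))
lnear (array([458.5,  61.2, 219.9]), np.float64(1.4567093598812368))
tfar (array([489.5,  46.9, 181.4]), np.float64(0.6231067557647794))
lamp [469.4 127.7 222. ] [459.7  61.6 222. ] [464.6  94.7 222. ] [470.2 130.1 222. ] [457.9  61.8 222. ] [464.   95.9 222. ]
yaw -0.14559304021295869
yaw -0.1787996625567745
tray [489.2  46.6 183. ] [493.7 -72.  183. ] [491.5 -12.7 183. ] yaw 0.038427977424229126
capcentre [464.7  92.5 181. ] [465.   99.5 181. ]
[[351.1 230.3]]
```

Lamp grip is at (464.3,95.3,215) with yaw about -0.165. Tray grip is at (492,-12.6,175) with yaw 0.039. Now I grasp and lift the lamp.

```bash
python3 - <<'E'
from h import *
np.set_printoptions(precision=2,suppress=True)
o=[PI,0,PI/2-.165]
ctrl.movep([464.3,95.3,290],o)
ctrl.move_straight([464.3,95.3,196.5],feed=120)
f0=np.array(ctrl.current_force());print('f0',f0)
ctrl.set_gripper(0.0,30)
print('w',ctrl.current_grip_width()*88,ctrl.current_finger_force(),np.array(ctrl.current_force())-f0,ctrl.current_wrist_torque())
if 10<ctrl.current_grip_width()*88<22:
    ctrl.move_straight([464.3,95.3,216.5],feed=40)
    ctrl.dwell(.2);print(np.array(ctrl.current_force())-f0,ctrl.current_grip_width()*88)
    ctrl.move_straight([464.3,95.3,316],feed=120)
    save(ctrl.get_image('scene')['image'][100:340,180:500],'lift')
print(ctrl.current_force(),ctrl.current_wrist_torque(),ctrl.current_t())
E
```

```text
f0 [-0.3  -0.16 -0.27]
w 15.702871142124458 29.997849762439728 [-1.32  0.23  0.15] [-0.02  0.13  0.  ]
[ 0.46  0.57 -3.39] 15.811475641018559
[-0.11  0.22 -4.01] [-0.02 -0.05  0.02] 7.9333
```

View pics/lift.png

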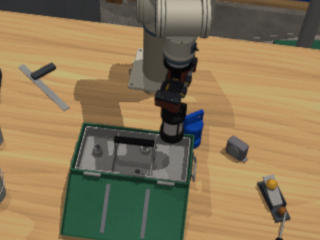

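The lamp hangs in the gripper above the tray (crop (172,125)), with nothing else disturbed. I'll carry it to the +y side and set it down with force feedback.

```bash
python3 - <<'E'
from h import *
np.set_printoptions(precision=2,suppress=True)
x,y=478,242
ctrl.move_straight([x,y,316],feed=200)
ctrl.move_straight([x,y,135],feed=150)
ctrl.move_straight([x,y,121.5],feed=40)
ctrl.dwell(.2); f0=ctrl.current_force()[2];z=121.5
while z>112:
    z-=.7; ctrl.move_straight([x,y,z],feed=15); ctrl.dwell(.05)
    f=ctrl.current_force()[2]
    if f-f0>2.5: break
print('contact z',z,f0,f)
ctrl.set_gripper(0.55); ctrl.dwell(.2)
print(ctrl.current_force(),ctrl.current_grip_width()*88)
ctrl.move_straight([x,y,200],feed=100)
ctrl.set_gripper(1.0)
ctrl.move_straight([x,y,330],feed=250)
t=grab('top');s=grab('scene')
ctrl.movep([492,-12.6,300],[PI,0,PI/2+.039])
np.savez('w3.npz',**ctrl.get_image('wrist'))
t=grab('top');w=np.load('w3.npz')['image']
a=cv2.resize(s['image'][180:380,220:500],(560,400));b=cv2.resize(w,(533,400))
save(cv2.resize(np.hstack([a,b]),(800,293),interpolation=cv2.INTER_AREA),'placed')
print(ctrl.current_t(),proj(s,[[x,y,0]]))
E
```

```text
contact z 116.59999999999998 -3.2902361052703943 4.208678351024514
[-0.74 -1.21  0.45] 48.463942080257326
17.475 [[392.41 283.13]]
```

View pics/placed.png

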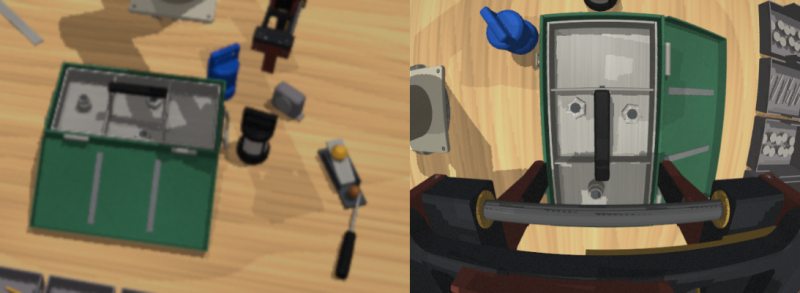

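The lamp stands upright on the bench beside the box (left panel (258,137)); the blue look-alike, tape and plane are untouched. The nuts, socket and tray grip look free. Now I grip the tray, slightly towards the socket, and test-lift it.

```bash
python3 - <<'E'
from h import *
np.set_printoptions(precision=3,suppress=True)
y=-17; x=492+.2
ctrl.movep([x,y,240],[PI,0,PI/2+.039])
ctrl.move_straight([x,y,156],feed=120)
ctrl.dwell(.2); f0=np.array(ctrl.current_force());m0=np.array(ctrl.current_wrist_torque())
ctrl.set_gripper(0.0,58)
print('w',ctrl.current_grip_width()*88,ctrl.current_finger_force(),np.array(ctrl.current_force())-f0)
if 14<ctrl.current_grip_width()*88<25:
  for z in(160,164,172):
    ctrl.move_straight([x,y,z],feed=20); ctrl.dwell(.3)
    print(z,np.array(ctrl.current_force())-f0,np.array(ctrl.current_wrist_torque())-m0)
np.savez('w4.npz',**ctrl.get_image('wrist'));s=grab('scene')
save(cv2.resize(np.load('w4.npz')['image'],(640,480)),'tl')
print(ctrl.current_t())
E
```

```text
w 19.67038529660321 58.0008065700531 [-1.926  0.159  2.233]
160 [ 0.476  0.181 -6.96 ] [0.012 0.025 0.019]
164 [ 0.199  0.493 -7.396] [ 0.053  0.03  -0.012]
172 [ 0.234 -0.059 -6.935] [ 0.056  0.064 -0.029]
22.175
```

View pics/tl.png

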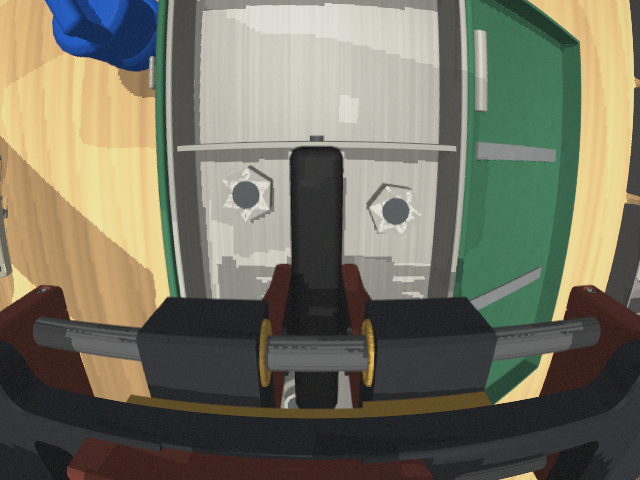

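The tray is clear of its ledges: 7 N carried, moment only 0.06 N·m, nuts in place. Lifting to 90 mm above the rim.

```bash
python3 - <<'E'
from h import *
np.set_printoptions(precision=3,suppress=True)
ctrl.move_straight([492.2,-17,296],feed=50)
ctrl.dwell(.6)
print(ctrl.current_force(),ctrl.current_wrist_torque(),ctrl.current_grip_width()*88,ctrl.current_eef_pos(),ctrl.current_t())
t=grab('top');s=grab('scene')
g=lambda x:(255*(x/255.)**.6).astype(np.uint8)
a=cv2.resize(g(t['image'][190:310,230:430]),(800,480),interpolation=cv2.INTER_CUBIC)
b=cv2.resize(g(s['image'][170:320,230:430]),(800,600),interpolation=cv2.INTER_CUBIC)
save(cv2.resize(b,(800,600)),'hold');save(a,'holdtop')
# expected tray top-rim corners with level tray, in scene crop px
c,sn=np.cos(.039),np.sin(.039)
P=[[492+c*u-sn*v,-12.6+sn*u+c*v,260] for u in(-84,84) for v in(-168,168)]
print((proj(s,P)-[230,170])*4)
print((proj(s,[[p[0],p[1],215] for p in P])-[230,170])*4)
E
```

```text
[-0.157  0.047 -6.044] [-0.033 -0.114 -0.018] 19.577123181965938 [492.196 -16.975 295.998] 25.4083
[[129.622 101.307]
 [579.279 149.894]
 [ 79.965 274.523]
 [561.821 330.224]]
[[134.162 142.172]
 [573.6   190.403]
 [ 86.021 314.103]
 [556.162 369.222]]
```

View pics/hold.png

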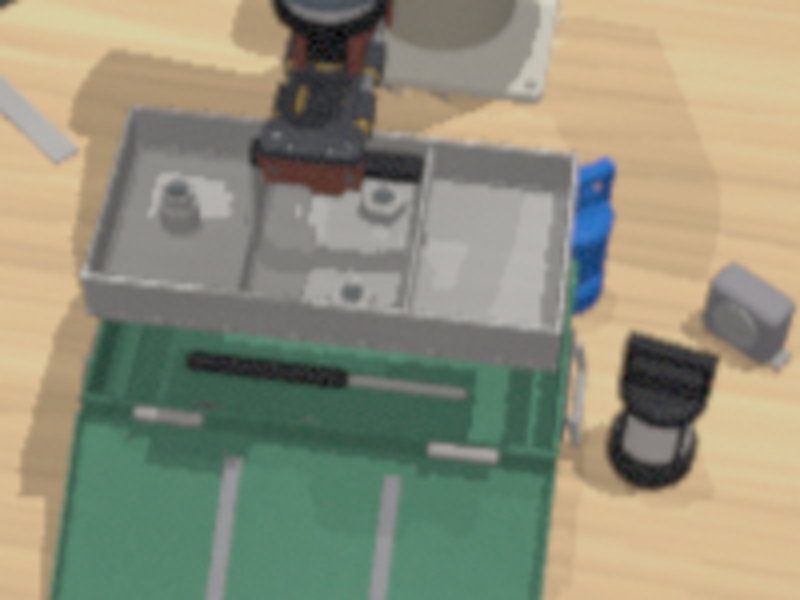

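The tray hangs over the box with the socket (180,200), nuts (383,200) and (352,290) in it, and the lamp stands at (660,410). The front corners fit the level model to about 1 mm, but the back edge sits about 5 crop px off, so I'll check the tilt numerically by saturation edges in both views.

```bash
python3 - <<'E'
from h import *
np.set_printoptions(precision=1,suppress=True)
s=load('scene');t=load('top')
def mask(d):
    h=cv2.cvtColor(cv2.GaussianBlur(d['image'],(3,3),0),cv2.COLOR_RGB2HSV); return h[...,1].astype(float)
def edge(d,P,Q,n=20):
    # P inside tray, Q outside, pixels; saturation half crossing
    S=mask(d);k=np.linspace(0,1,200);xy=P+(Q-P)*k[:,None]
    v=cv2.remap(S.astype(np.float32),xy[:,0].astype(np.float32)[None],xy[:,1].astype(np.float32)[None],1)[0]
    h=(v[:15].mean()+v[-15:].mean())/2
    i=np.where(v>h)[0]; return xy[i[0]],v[0],v[-1]
c,sn=np.cos(.039),np.sin(.039)
W=lambda u,v,z:np.array([492+c*u-sn*v,-12.6+sn*u+c*v,z])
for v in(-150,-110,90,120,150):
    row=[]
    for u,sg in((-84,-1),(84,1)):
        o=[]
        for d in(s,t):
            z=260 if not(d is s and sg==1) else 215
            p=proj(d,[W(u-sg*3,v,z),W(u+sg*25,v,z),W(u,v,z)])
            if d is s and sg==1: p[0]=proj(d,[W(84,v,235)])[0]
            e,a,b=edge(d,p[0],p[1]); o.append((e,p[2]))
        row.append((sg,'scene d',o[0][0]-o[0][1],'top d',o[1][0]-o[1][1]))
        if sg<0: row.append(('back rim tri',*tri(s,o[0][0],t,o[1][0]),tri(s,o[0][1],t,o[1][1])[0]))
    print(v,row)
E
```

```text
-150 [(-1, 'scene d', array([ 0.1, -0.3]), 'top d', array([0.5, 7. ])), ('back rim tri', array([ 399.7, -169.2,  245.8]), np.float64(1.5512291650861767), array([ 413.9, -165.8,  260. ])), (1, 'scene d', array([-1.2,  1. ]), 'top d', array([-0.1, -1.6]))]
-110 [(-1, 'scene d', array([ 0.1, -0.3]), 'top d', array([0.7, 9.3])), ('back rim tri', array([ 393.5, -129.7,  240.7]), np.float64(2.133327888041724), array([ 412.4, -125.8,  260. ])), (1, 'scene d', array([-1. ,  0.6]), 'top d', array([-0.1, -1.8]))]
90 [(-1, 'scene d', array([ 0. , -0.2]), 'top d', array([-0.1, -1.4])), ('back rim tri', array([407.3,  74.1, 263.9]), np.float64(0.44554816725208496), array([404.6,  74.1, 260. ])), (1, 'scene d', array([-0.1, -0.6]), 'top d', array([-0.1, -2. ]))]
120 [(-1, 'scene d', array([ 0. , -0.2]), 'top d', array([0.2, 4.6])), ('back rim tri', array([394.1, 104.1, 250.8]), np.float64(1.0468938881057095), array([403.4, 104. , 260. ])), (1, 'scene d', array([-0.1,  0.3]), 'top d', array([-0.1, -1.8]))]
150 [(-1, 'scene d', array([ 0. , -0.4]), 'top d', array([0.2, 3.8])), ('back rim tri', array([394.5, 134.2, 253.4]), np.float64(0.7525867483935936), array([402.2, 134. , 260. ])), (1, 'scene d', array([-0. ,  0.7]), 'top d', array([-0.1, -2. ]))]
```

The back rim in the scene view matches the level model within 0.4 px and the front bottom edge within about 1 px, along its whole length. My 5 px reading by eye was off, and the top-view outliers look like shadow on the bench. The tray is level and about 90 mm above the rim.

```bash
python3 -c "
from rig import ctrl
print(ctrl.current_grip_width()*88,ctrl.current_force(),ctrl.current_t());print(ctrl.finish_job())"
```

```text
19.61532220121754 [-0.08015854 -0.35210132 -6.25808539] 25.5083
the job is handed in; nothing more can be done
None
```

I handed the job in at 25.5 s: the lamp stands on the bench close beside the box at its +y end, and the arm is holding the tray level over the box, about 90 mm above the rim, with both nuts and the socket still in it.

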